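# Fish the sharpening stone out of the pot stand with the root hook

### The job

A sharpening stone has slipped down into the gap between two slats of the pot stand. Take the root hook from its cradle, lower the hook into the gap behind the stone's inner end (the end towards the potted tree) and draw the stone along the gap until it lies entirely out of the stand's open end, flat on the bench. Then lay the root hook back in its cradle as it was, hook hanging down, and leave the potted tree, the shears, the brush and the empty pot where they are.

Things in the scene. Friction and masses are not known exactly. Their poses are not given: they have to be found in the camera images.
- stand: Fixed slatted wooden pot stand: three rails, each 45 wide, 25 high, 450 long, on the bench, 18 mm open-topped gaps between them, closed by spacers from 250 inwards. The stone is in the gap nearer the robot. Origin: on the bench at that gap's open end (mouth), mid-gap. y: along the gap inwards to the tree; x: across it (rails at -54 to -9, 9 to 54, 72 to 117); z up. The gap's floor is the bench.
- stone: Off-white square sharpening stone, 13 x 13 x 100 mm, about 40 g, lying flat on the bench down in the gap, its top 12 mm below the tops of the rails, about 2.5 mm free on either side. Origin: middle of its underside; y along its length, pointing inwards (to the tree) at the start; z up.
- stone_inner_end (a point): Centre of the stone's end face towards the potted tree, 6.5 mm above the bench. At the start 105 to 170 mm in from the mouth of the gap; behind it the gap is empty up to 250 mm from the mouth.
- stone_outer_end (a point): Centre of the stone's other end face, towards the mouth of the gap.
- root_hook: Root hook, 227 mm long, 85 g: flat-sided wooden grip 80 long, 18 wide, 22 high; behind it a 16 mm round butt, ahead a 16 mm round brass ferrule 42 long, then a 5 mm steel shank bent square down into a hook. Origin: middle of the grip, on the handle's axis (centre of mass about 25 mm ahead); x to the hook, z up when the hook hangs. Lies level in the cradle, axis 62 mm up, hook away from the robot.
- hook_tip (a point): Lowest point of the hook, 140 mm ahead of the grip's middle and 57 mm below the handle's axis. The hook's upright leg, 5 mm round steel, is centred over this point; its last 6 mm curl 3 mm back towards the handle.
- cradle: Fixed wooden tool cradle: base board 160 x 70 x 10 mm, two posts 12 mm thick at x = -62 and +62, each with a 90 degree V notch 42 mm wide at the mouth, tops 72 mm up. The hook's butt lies in one notch, its ferrule in the other; the grip between them is free. Origin: on the bench, midway; x along the laid tool to its hook, z up. The root hook's origin lies at x = -5 to 5, y = 0, z = 62.
- potted_tree: Small tree in a dark blue rectangular pot, 155 x 205 mm, 65 high (some 185 in all), 1.8 kg, loose on the inner part of the pot stand; the pot's edge is 220 mm or more from the mouth of the gap. Origin: middle under the pot. To be left alone.
- empty_pot: Empty terracotta bonsai pot, 100 x 130 mm, 45 mm high, loose on the bench beyond the work. Origin: middle of its underside. To be left alone.
- shears: Steel pruning shears, 180 mm long, 75 mm wide, 9 mm high, lying flat, on the robot's side of the work. Origin: near the pivot; y to the blades' points. To be left alone.
- brush: Flat wooden bench brush, 45 x 205 mm, 20 mm high, lying on the bench beyond the cradle. Origin: near its middle; y to the bristles. To be left alone.
Mind the look-alikes: they are no part of the job. What is meant by the cradle is not blue, and is the smaller of those in its own colour.

How it is judged (in metres and radians):
On the way, in this order (a step that is already met when the one before it is completed fails the run):
1. the root hook is lifted out of its cradle (z of root_hook in the frame of cradle above 0.085 m), for 0.1 s.
2. the hook is down in the gap behind the stone's inner end and bears on the stone (z of hook_tip in the frame of stand below 0.015 m and x of hook_tip in the frame of stand between -0.01 and 0.01 m and y of hook_tip in the frame of stand above 0.01 m and y of hook_tip in the frame of stone above 0.047 m and contact force between root_hook and stone above 0.03 N), for 0.05 s.
3. the stone lies entirely out of the open end of the stand (y of each of stone_inner_end, stone_outer_end in the frame of stand below 0 m), for 0.1 s.
At the end, for the whole second after the job is handed in: The stone lies flat and still on the bench, both ends outside the line across the rails' open ends; the root hook rests in both notches of its cradle as at the start (within 20 mm along, 8 mm across, 7 mm in height), hook at the same end and hanging down (tip under 25 mm) (all of step 3 and height (world z) of stone_inner_end between 0 and 0.012 m and height (world z) of stone_outer_end below 0.012 m and linear speed of each of stone, root_hook below 0.02 m/s and x of root_hook in the frame of cradle between -0.02 and 0.02 m and y of root_hook in the frame of cradle between -0.008 and 0.008 m and z of root_hook in the frame of cradle between 0.055 and 0.069 m and z of hook_tip in the frame of cradle below 0.025 m and x of hook_tip in the frame of cradle above 0.1 m); the robot touches nothing.
It fails at once if the potted tree is shifted by more than 15 mm or tipped (distance of potted_tree from where it was at the start of the episode above 0.015 m or angle between potted_tree's own z axis and vertical above 0.15 rad).
It fails at once if the stone is levered up out over the rails instead of drawn along the gap (height (world z) of stone above 0.035 m and y of stone_inner_end in the frame of stand above 0 m).
It fails at once if the shears, the brush or the empty pot are moved by more than 30 mm (distance of any of shears, brush, empty_pot from where it was at the start of the episode above 0.03 m).
It also fails if it takes over 48 s, if anything falls off the work surface, if the arm or the gripper's body presses on something with over 40 N, if the wrist force passes 120 N, or if a joint passes its speed limit or range.

### The arm

A 7-joint arm with a two-finger parallel gripper is mounted at the origin on the work surface. World frame = base frame: x ahead of the robot, y to its left, z up, the work surface at z = 0. Lengths are in mm, angles in rad, forces in N, time in s.
With the tool pointing down it reaches from about 400 to 875 mm from the base axis. Payload 4.4 kg.
Tool frame: the origin (TCP) lies on the mounting face of the last link; the fingertips stand 173 mm ahead of it and the grasp point (between the pads) lies 155 mm ahead of it (arm.pinch_z is the distance from the TCP to the grasp point, in mm); y points along the fingers, x is the direction in which the jaws open and shut, and the axes are right-handed (so a half turn about y gives the same grasp; the last joint's range is limited). The gripper opens to 85 mm and grips with 20 to 120 N. Pads are 22 mm wide; open, the fingers measure 114 mm over their backs; the gripper's body (76 mm by 85 mm) begins 54 mm behind the grasp point. The pads swing forward as they close: fully open they stand 13 mm farther back than shut.
Start: joints at [-1.366, 0.628, 0.038, 1.517, -0.027, 0.996, -0.02], TCP at [173.857, 626.33, 404.713] pointing down, gripper open.
Joint ranges: [-3.06, 3.06], [-0.37, 2.12], [-1.25, 1.32], [0.18, 2.47], [-1.1, 4.24], [0.23, 1.98], [-2.94, 2.94]. Speed limits (rad/s): [2.57, 2.57, 3.14, 3.14, 3.14, 3.14, 3.14].

### API

Orientations are given as a rotation vector (axis times angle).
In Python, from plant import telemetry, imaging, workorder, arm gives the robot as it stands.
- The arm moves only by the tool step_arm, never from a script. Its argument "increments" is a list of rows, each a list of 5 numbers: the shift along the tool's x, y, z in cm, then the turn about the tool's y in rad, then the finger opening in cm, from 0 to 8.54. A call has 1 to 8 rows; each row is the pose to reach, as a shift and turn from the pose measured when the call began, along the tool's axes at that moment; what a row does not reach only later rows make up. A row lasts 1/8 s, in which the tool goes at most 62.5 mm and 10.7 degrees, less where a joint would pass 70% of its speed; a pose out of reach is approached as far as the arm can. A call with a gripper value outside its range is refused whole. The fingers move at their own pace and stop on an object; "newtons" is the grip in N (left out, the last holds). Time passes only in rows, so rows that repeat a pose let the fingers close. It gives the time, the measured TCP pose, the force and the opening at its end, in the units of the state.
- telemetry.get_state(): the state, without advancing time (a new reading comes with each control period).
- imaging.read_camera(name): name is "scene" or "top" or "wrist"; returns a dict with "pixels" (480x640x3 uint8, red, green, blue), "z_map" (480x640 float32, mm along the optical axis (not along the pixel's ray), 0 where there is no reading), "fx", "fy", "cx", "cy" (pixels), "dist_coeffs" ([k1, k2, p1, p2, k3] as OpenCV has them; the pictures are not rectified), "rvec" (rotation vector, rad) and "tvec" (3), from world to camera coordinates, as OpenCV has them; the wrist camera has in their place "tool_from_camera" (4x4, takes a point from camera to tool coordinates, whose origin is the TCP and whose axes are the tool frame's). Camera axes: x right, y down, z forward; pixel columns grow to the right and rows downward; lengths in mm; the calibration is good to about 2 mm. A picture is of the moment at which its call begins: read the wrist's pose just before it.
- workorder.sign_off(): hands the job in, once; it reports no verdict.
Trained networks look in a picture, given as the dict that the camera call returned (one of the last four; its "shot" number tells which), for a name from the list of things; names that differ only in an ending like _2 or _b are one class to them, and where a whole thing is asked for, a point or a joint stands for the part that bears it (a point fixed in the world has none). Each returns a list of dicts, best first, with "p" (0 to 1); they miss things now and then, are a little off and sometimes report something else, mostly with a low value. They report only what shows in the picture. A call takes as long as a camera call. They do not tell look-alikes from the thing itself.
- imaging.cut_out(thing, picture): "region" (480x640 bool, what is visible of it) and "extent" ([centre column, centre row, width, height] in pixels, round what is visible of it).
- imaging.tip_of(thing, picture): "pixel" ([column, row] in pixels: a listed point, or the origin of a listed thing).
The state is a dict: "clock": time; "q": joint angles; "joint_velocities": joint speeds; "joint_torque": joint torques, N m; "eef_pos": TCP position; "tool_rot": TCP orientation; "wrist_force": force on the tool from outside, world axes, zero at the start; "moment": the same for the moment, N m; "width": finger opening in mm.
Only numpy, scipy, OpenCV 4.12 (cv2) and the standard library are available. Lean on these libraries where they do the work, as an engineer would, in place of code of your own. Each camera call takes 0.05 s, during which the arm holds its last target.

## Working session

There is one attempt and no reset: what is moved stays moved. The work goes in short steps, Python scripts to look and compute and a tool call to move; the robot and the scene stay as the last step left them, time stands still between calls to the robot, and variables do not carry over. Pictures are saved under pics/ and viewed, and the job is handed in when it is done.

Besides the shell and the picture viewer there is one more tool, called after "Request:" by a JSON object that holds its "api" and its "payload", one argument or row to a line. step_arm: Moves the arm, as the interface text tells. Its arguments: {"type":"object","properties":{"increments":{"type":"array"},"newtons":{"type":"number"}},"required":["increments"]}

```bash
ls; mkdir -p pics; cat > h.py <<'E'
import sys; sys.path.insert(0,'.')
import numpy as np, cv2
from plant import telemetry, imaging, workorder, arm
def save(n,a): cv2.imwrite('pics/'+n,cv2.cvtColor(a,cv2.COLOR_RGB2BGR))
def pose():
    s=telemetry.get_state(); return np.array(s['eef_pos']),cv2.Rodrigues(np.array(s['tool_rot'],float))[0],s
def world_from_cam(c,ps=None):
    if 'rvec' in c:
        R=cv2.Rodrigues(np.array(c['rvec'],float))[0];t=np.array(c['tvec'],float).ravel()
        return R.T,-R.T@t
    T=np.array(c['tool_from_camera']);p,R=ps
    return R@T[:3,:3],R@T[:3,3]+p
def K(c): return np.array([[c['fx'],0,c['cx']],[0,c['fy'],c['cy']],[0,0,1.]])
def rays(c,uv):
    u=cv2.undistortPoints(np.array(uv,float).reshape(-1,1,2),K(c),np.array(c['dist_coeffs'],float)).reshape(-1,2)
    return np.c_[u,np.ones(len(u))]
def onz(c,uv,z,ps=None):
    R,o=world_from_cam(c,ps); d=rays(c,uv)@R.T
    return o+d*((z-o[2])/d[:,2])[:,None]
def cloud(c,ps=None):
    v,u=np.mgrid[0:480,0:640]; r=rays(c,np.c_[u.ravel(),v.ravel()])
    R,o=world_from_cam(c,ps); return ((r*c['z_map'].reshape(-1,1))@R.T+o).reshape(480,640,3)
def proj(c,P,ps=None):
    R,o=world_from_cam(c,ps); q=(np.array(P,float).reshape(-1,3)-o)@R
    return cv2.projectPoints(q,np.zeros(3),np.zeros(3),K(c),np.array(c['dist_coeffs'],float))[0].reshape(-1,2)
E
python3 - <<'E'
from h import *
import pickle
p,R,s=pose();print(p,R.round(3),s['width'],s['q'])
for n in('scene','top','wrist'):
    c=imaging.read_camera(n); save(n+'0.png',c['pixels']); pickle.dump((c,(p,R)),open(n+'0.pkl','wb'))
    for th in('stand','stone','root_hook','cradle','potted_tree','shears','brush','empty_pot'):
        print(n,th,[(round(d['p'],2),np.round(d['extent']).astype(int).tolist()) for d in imaging.cut_out(th,c)][:4])
    for th in('stone_inner_end','stone_outer_end','hook_tip','root_hook','cradle','stand'):
        print(n,th,[(round(d['p'],2),np.round(d['pixel']).tolist()) for d in imaging.tip_of(th,c)][:4])
E
```

```text
pics
[173.74021359 626.04542321 403.80929989] [[ 0.267 -0.    -0.964]
 [ 0.964 -0.002  0.267]
 [-0.002 -1.    -0.   ]] 85.49255349918612 [-1.36582584  0.62931517  0.03841838  1.51836525 -0.0269739   0.99627999
 -0.02003136]
scene stand [(0.8, [380, 209, 140, 87]), (0.6, [408, 152, 84, 94])]
scene stone []
scene root_hook [(0.69, [342, 215, 26, 16]), (0.6, [225, 300, 65, 76])]
scene cradle [(0.59, [223, 296, 58, 71]), (0.57, [159, 253, 54, 64])]
scene potted_tree [(0.88, [407, 151, 89, 92])]
scene shears [(0.9, [241, 232, 46, 45])]
scene brush [(0.82, [296, 356, 71, 82])]
scene empty_pot [(0.67, [397, 289, 71, 53])]
scene stone_inner_end [(0.47, [353.0, 207.0])]
scene stone_outer_end [(0.56, [329.0, 226.0])]
scene hook_tip [(0.95, [252.0, 337.0]), (0.16, [344.0, 217.0])]
scene root_hook [(0.57, [214.0, 283.0])]
scene cradle [(0.72, [158.0, 262.0]), (0.57, [137.0, 346.0]), (0.56, [223.0, 302.0])]
scene stand [(0.64, [326.0, 232.0])]
top stand [(0.9, [197, 254, 191, 94]), (0.43, [252, 262, 36, 7]), (0.37, [300, 142, 63, 54])]
top stone [(0.67, [252, 262, 43, 8])]
top root_hook [(0.56, [
[... 195 characters left out ...]
 32])]
top brush [(0.61, [417, 161, 85, 33])]
top empty_pot [(0.74, [302, 143, 62, 52])]
top stone_inner_end [(0.48, [232.0, 267.0])]
top stone_outer_end [(0.71, [274.0, 258.0])]
top hook_tip [(0.57, [429.0, 198.0]), (0.37, [342.0, 322.0])]
top root_hook [(0.65, [272.0, 259.0]), (0.61, [434.0, 256.0]), (0.56, [147.0, 259.0])]
top cradle [(0.97, [426.0, 256.0]), (0.87, [512.0, 266.0]), (0.62, [442.0, 346.0])]
top stand [(0.85, [292.0, 258.0])]
wrist stand []
wrist stone []
wrist root_hook []
wrist cradle []
wrist potted_tree []
wrist shears []
wrist brush []
wrist empty_pot []
wrist stone_inner_end []
wrist stone_outer_end []
wrist hook_tip []
wrist root_hook []
wrist cradle []
wrist stand []
```

View images.

View pics/scene0.png

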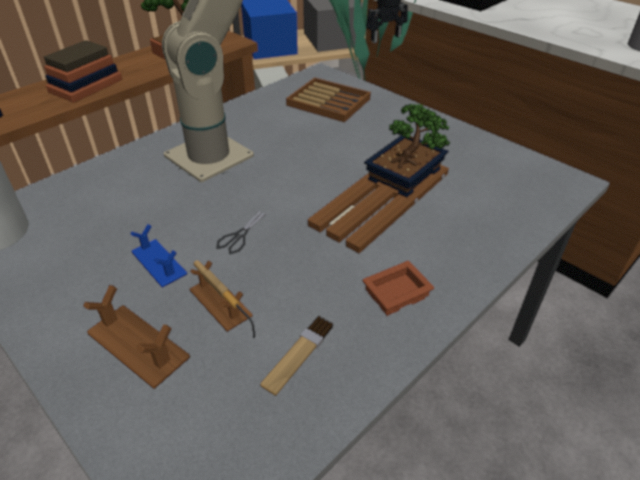

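View pics/top0.png

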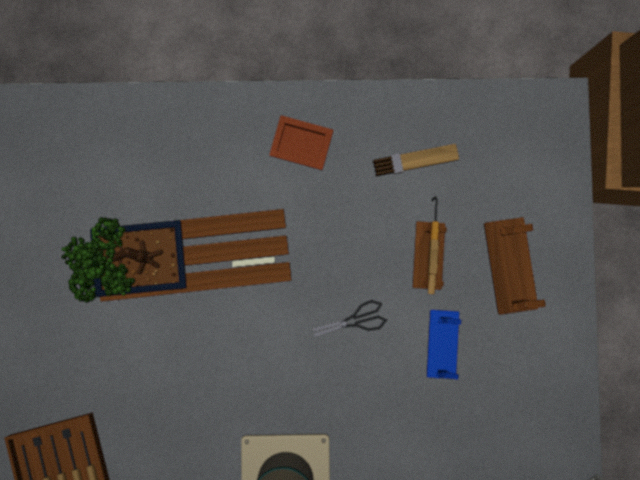

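View pics/wrist0.png

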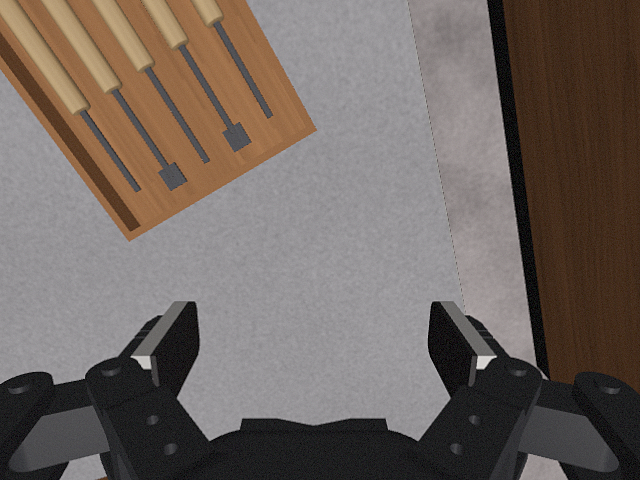

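```bash
python3 - <<'E'
from h import *
import pickle
c,ps=pickle.load(open('top0.pkl','rb'))
print(world_from_cam(c)[1], c['fx'], arm.pinch_z, [a for a in dir(arm) if a[0]!='_'])
P=cloud(c); z=P[...,2]
print('bench z',np.median(z[300:400,300:330]),np.median(z[200:240,320:360]))
# crops
im=c['pixels']
save('a.png',cv2.resize(im[190:320,80:310],None,fx=3.4,fy=3.4,interpolation=cv2.INTER_CUBIC))
save('b.png',cv2.resize(im[180:310,380:560],None,fx=4.4,fy=4.4,interpolation=cv2.INTER_CUBIC))
# rails
for th in('stand','cradle','root_hook','stone'):
    for d in imaging.cut_out(th,c) if 0 else []: pass
m=(z>15)&(z<32); m[:, :180]=0; m[:,300:]=0; m[:200]=0; m[290:]=0
n,l,st,_=cv2.connectedComponentsWithStats(m.astype(np.uint8))
for i in range(1,n):
    if st[i,4]>100:
        q=P[l==i]; print(i,st[i],np.median(q[:,2]),cv2.minAreaRect(q[:,:2].astype(np.float32)))
for name,box,zz in(('handle',(180,310,405,455),(50,80)),('stone',(250,275,225,285),(6,20))):
    a,b,e,f=box; q=P[a:b,e:f].reshape(-1,3); q=q[(q[:,2]>zz[0])&(q[:,2]<zz[1])]
    print(name,len(q),np.median(q[:,2]),cv2.minAreaRect(q[:,:2].astype(np.float32)))
E
```

```text
[ 480.53857553  -74.81448406 1482.43979145] 620.4794738353006 154.70000000000002 ['MotionError', 'pinch_z']
bench z 0.2695838788005176 0.1459163385420652
1 [ 181  209  105   30 1955] 24.604957309826432 ((597.3770751953125, 114.8607177734375), (45.76204299926758, 242.24241638183594), 5.5838303565979)
2 [ 184  236  104   30 1962] 24.810337711346733 ((532.6658935546875, 109.06690979003906), (49.83433532714844, 242.3528594970703), 5.488210678100586)
21 [ 180  262  111   28 1936] 24.78747649307695 ((471.37969970703125, 111.61427307128906), (45.14265823364258, 259.426025390625), 5.541844844818115)
handle 798 69.2662945758293 ((539.957763671875, -349.3702697753906), (53.00465393066406, 227.2908935546875), 85.14885711669922)
stone 318 13.848807763750528 ((506.3229064941406, 65.52337646484375), (138.79150390625, 56.502750396728516), 89.21627044677734)
```

View pics/a.png

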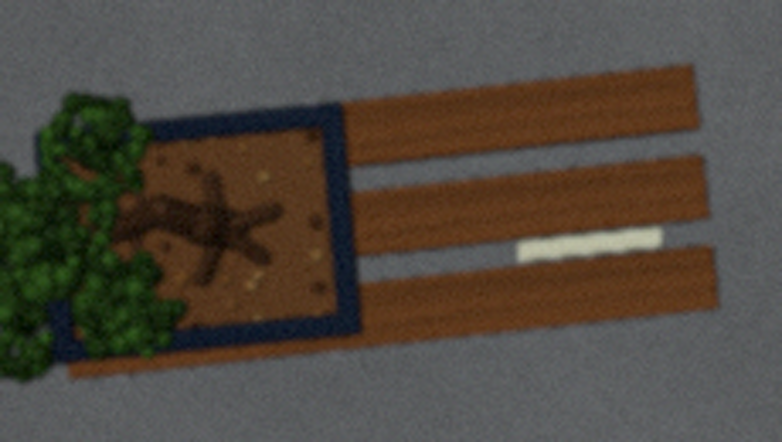

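View pics/b.png

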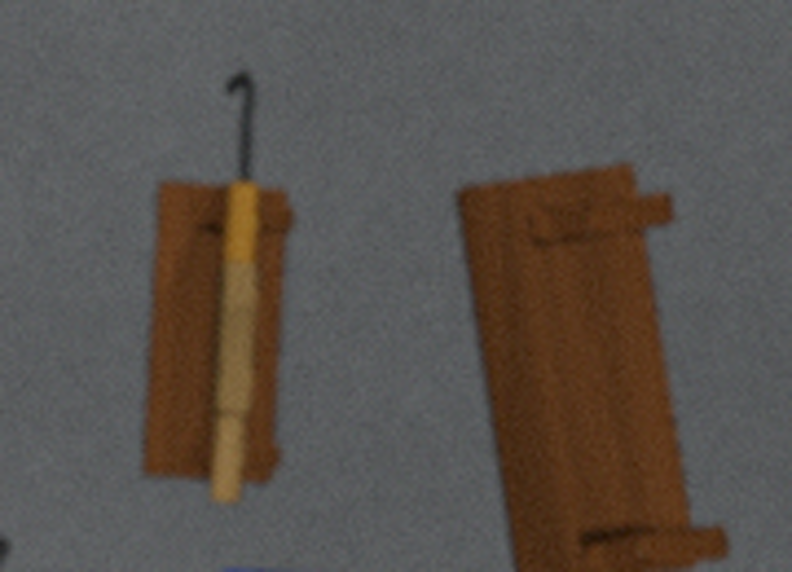

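```bash
python3 - <<'E'
from h import *
import pickle
c,ps=pickle.load(open('top0.pkl','rb'))
P=cloud(c); z=P[...,2]
q=P[180:300,418:450].reshape(-1,3); q=q[(q[:,2]>62)&(q[:,2]<80)]
vx,vy,x0,y0=cv2.fitLine(q[:,:2].astype(np.float32),cv2.DIST_HUBER,0,.01,.01).ravel()
print('handle dir',vx,vy,np.degrees(np.arctan2(vy,vx)),len(q),q.min(0),q.max(0),np.median(q,0))
print('handle img pts on z=62..: butt end,ferrule end,bend', onz(c,[[380+226/4.4,180+500/4.4],[380+245/4.4,180+183/4.4]],[62,62]),)
print(onz(c,[[380+230/4.4,180+85/4.4]],5))
# stand: rail ends in crop a (scale 3.4, origin 80,190), z=25
A=lambda x,y:[80+x/3.4,190+y/3.4]
print('rail near mouth corners',onz(c,[A(712,247),A(718,306)],25)); print('mid',onz(c,[A(703,155),A(710,217)],25)); print('far',onz(c,[A(692,66),A(699,128)],25))
print('stone in/out',onz(c,[A(517,251),A(661,238)],13))
print('pot edge',onz(c,[A(343,103),A(360,330)],90))
E
```

```text
handle dir 0.9967058 -0.08110265 -4.651949 724 [ 426.89963901 -378.35845863   62.02329547] [ 647.35295615 -315.15842897   79.45084176] [ 515.72851433 -346.58752981   69.85785158]
handle img pts on z=62..: butt end,ferrule end,bend [[ 427.63702012 -342.62918447   62.        ]
 [ 592.77082186 -356.4361381    62.        ]]
[[ 650.95288546 -360.81891097    5.        ]]
rail near mouth corners [[503.55536542 -17.44891691  25.        ]
 [462.86350859 -21.122739    25.        ]]
mid [[567.23427589 -11.94222956  25.        ]
 [524.2802006  -16.30163403  25.        ]]
far [[629.13402449  -4.998462    25.        ]
 [585.98973685  -9.38078663  25.        ]]
stone in/out [[502.81543031 118.5504009   13.        ]
 [510.48850954  18.42025141  13.        ]]
pot edge [[600.94575444 222.6743376   90.        ]
 [451.16452628 211.83348492  90.        ]]
```

```bash
cat >> h.py <<'E'
def heading(R): return np.degrees(np.arctan2(R[1,0],R[0,0]))
def row(xyz,hd):
    """xyz = TCP target (world mm), hd = heading of tool x (deg)"""
    p,R,s=pose(); d=R.T@(np.array(xyz,float)-p)/10
    t=-np.radians((hd-heading(R)+180)%360-180)
    return np.round(d,2).tolist()+[round(float(t),3)]
E
python3 - <<'E'
from h import *
p,R,s=pose();print(s['clock'],heading(R))
print(row([540,250,425],-40)); print(row([512,-349,400],-94.65))
E
```

```text
2.25 74.48076384845967
[-26.46, -2.03, -45.35, 1.998]
[-84.93, 0.47, -58.68, 2.952]
```

Request:
{"api": "step_arm", "payload": {
  "increments": [
    [-26.5, -2.0, -45.4, 1.4, 8.5],
    [-26.5, -2.0, -45.4, 1.4, 8.5],
    [-26.5, -2.0, -45.4, 1.4, 8.5],
    [-26.5, -2.0, -45.4, 1.4, 8.5],
    [-26.5, -2.0, -45.4, 1.4, 8.5],
    [-26.5, -2.0, -45.4, 1.4, 8.5],
    [-26.5, -2.0, -45.4, 1.4, 8.5],
    [-26.5, -2.0, -45.4, 1.4, 8.5]
  ]
}}

```text
clock: 3.25
eef_pos: [523.4, 266.9, 424.0]
tool_rot: [-1.569, 0.081, -0.081]
wrist_force: [0.2, 1.1, -0.4]
width: 85.0
```

```bash
python3 - <<'E'
from h import *
p,R,s=pose();print(s['clock'],heading(R),p,s['q'])
print(row([520,-349,370],-94.65))
E
```

```text
3.25 -5.906198525594224 [523.37315508 266.94892667 424.03827573] [-0.79654977  0.54915524  0.43805731  1.68352295 -0.2722744   0.96895443
 -0.3629032 ]
[6.0, 5.37, -61.31, 1.549]
```

Request:
{"api": "step_arm", "payload": {
  "increments": [
    [6.0, 5.4, -61.3, 1.4, 8.5],
    [6.0, 5.4, -61.3, 1.4, 8.5],
    [6.0, 5.4, -61.3, 1.4, 8.5],
    [6.0, 5.4, -61.3, 1.4, 8.5],
    [6.0, 5.4, -61.3, 1.4, 8.5],
    [6.0, 5.4, -61.3, 1.4, 8.5],
    [6.0, 5.4, -61.3, 1.4, 8.5],
    [6.0, 5.4, -61.3, 1.4, 8.5]
  ]
}}

```text
clock: 4.25
eef_pos: [520.6, -231.5, 380.0]
tool_rot: [-1.238, 1.161, -1.161]
wrist_force: [1.1, 0.3, -0.1]
width: 85.0
```

```bash
python3 - <<'E'
from h import *
p,R,s=pose();print(s['clock'],heading(R),p,s['q'])
print(row([520,-349,350],-94.65))
E
```

```text
4.25 -86.28173568381347 [ 520.61546693 -231.48961532  379.99890546] [-0.09937855  0.65669997  0.76606397  1.787927   -0.55921902  0.92672424
 -0.59500855]
[11.72, 2.99, -0.83, 0.146]
```

Request:
{"api": "step_arm", "payload": {
  "increments": [
    [11.7, 3.0, -0.8, 0.146, 8.5],
    [11.7, 3.0, -0.8, 0.146, 8.5],
    [11.7, 3.0, -0.8, 0.146, 8.5]
  ]
}}

```text
clock: 4.62
eef_pos: [517.7, -354.2, 349.2]
tool_rot: [-1.169, 1.274, -1.276]
wrist_force: [-0.2, 1.4, 0.9]
width: 85.4
```

```bash
python3 - <<'E'
from h import *
import pickle
p,R,s=pose();print(s['clock'],heading(R),p,np.round(s['q'],2))
c=imaging.read_camera('wrist'); save('w1.png',c['pixels']); pickle.dump((c,(p,R)),open('w1.pkl','wb'))
print(proj(c,[[512,-349.5,62],[654-3,-361,5]],(p,R)))
print([(round(d['p'],2),np.round(d['pixel']).tolist()) for d in imaging.tip_of('hook_tip',c)][:4])
print([(round(d['p'],2),np.round(d['pixel']).tolist()) for d in imaging.tip_of('root_hook',c)][:4])
E
```

```text
4.625 -95.08954137247802 [ 517.69376757 -354.15968395  349.16434271] [ 0.13  0.78  0.75  1.65 -0.62  0.96 -0.55]
[[307.9609954  239.38105263]
 [306.70876889  33.08024966]]
[(0.88, [300.0, 32.0])]
[(0.69, [302.0, 237.0])]
```

View pics/w1.png

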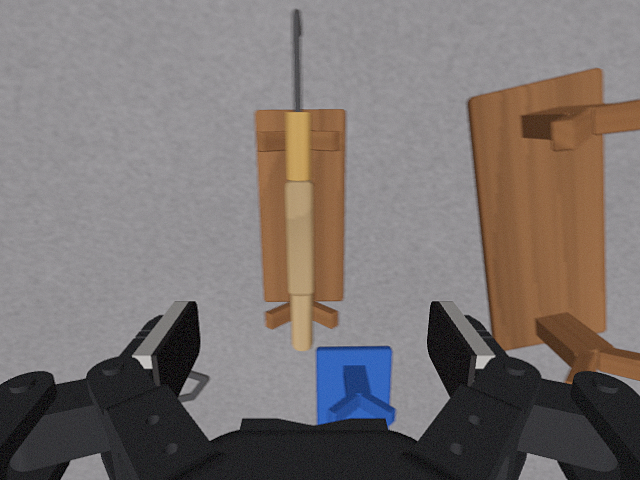

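```bash
python3 - <<'E'
from h import *
import pickle
c,ps=pickle.load(open('w1.pkl','rb'))
p,R,s=pose();print(s['clock'],heading(R),p)
P=cloud(c,ps)
hs=(P[...,2]>60)&(P[...,2]<80); hs[:,:270]=0; hs[:,330:]=0
for v0,v1 in((112,180),(184,292)):
    pts=[]
    for v in range(v0,v1):
        u=np.where(hs[v])[0]; u=u[(u>280)&(u<320)]; pts.append([u.mean(),v])
    W=onz(c,pts,62 if v0==112 else 65,ps); f=cv2.fitLine(W[:,:2].astype(np.float32),cv2.DIST_HUBER,0,.01,.01).ravel(); print(v0,W[0],W[-1],np.degrees(np.arctan2(f[1],f[0])))
print('z top grip',np.median(P[200:280,295:305,2]),'ferrule',np.median(P[120:170,296:300,2]), 'bench',np.median(P[200:280,400:440,2]))
print('grip ends',onz(c,[[299.5,182],[300.5,293.5],[302,349],[298,110]],70,ps))
# cradle base board corners at z=10
b=onz(c,[[257,110],[345,110],[343,300],[265,300]],10,ps); print('base',b, b.mean(0))
E
```

```text
4.775 -94.60174576212849 [ 520.58441189 -347.88510261  349.72121099]
112 [ 595.65948104 -351.98596051   62.        ] [ 553.80523705 -348.47181844   62.        ] -4.8456492
184 [ 550.93830824 -348.60255107   65.        ] [ 475.28437876 -341.50293651   65.        ] -4.442164
z top grip 73.35030938488839 ferrule 69.97875432158425 bench 0.4002476342964485
grip ends [[ 553.04603197 -347.9840313    70.        ]
 [ 475.70338534 -340.97655632   70.        ]
 [ 431.88627834 -337.74306101   70.        ]
 [ 596.67656353 -351.42161295   70.        ]]
base [[ 601.31857721 -318.73944053   10.        ]
 [ 595.41668015 -384.82591589   10.        ]
 [ 438.96786898 -372.69813253   10.        ]
 [ 445.10783486 -305.27632613   10.        ]] [ 520.2027403  -345.38495377   10.        ]
```

```bash
cat > m.py <<'E'
from h import *
import pickle
p,R,s=pose();print(s['clock'],heading(R),p)
c=imaging.read_camera('wrist'); save('w2.png',c['pixels']); pickle.dump((c,(p,R)),open('w2.pkl','wb')); ps=(p,R)
print(pose()[0])
P=cloud(c,ps)
hs=(P[...,2]>60)&(P[...,2]<80)
n,l,st,_=cv2.connectedComponentsWithStats(hs.astype(np.uint8)); 
for i in range(1,n):
    if st[i,4]>1500: print(st[i]); q=P[l==i]; f=cv2.fitLine(q[:,:2].astype(np.float32),cv2.DIST_HUBER,0,.01,.01).ravel(); print(cv2.minAreaRect(q[:,:2].astype(np.float32)),np.degrees(np.arctan2(f[1],f[0])),np.median(q[:,2]))
E
python3 m.py
```

```text
4.775 -94.60174576212849 [ 520.58441189 -347.88510261  349.72121099]
[ 520.93777782 -347.22191003  349.91819401]
[ 272   19   79  335 8038]
((540.3845825195312, -344.9332275390625), (52.91051483154297, 222.21710205078125), 87.10872650146484) -4.410072 69.82030535590066
```

View pics/w2.png

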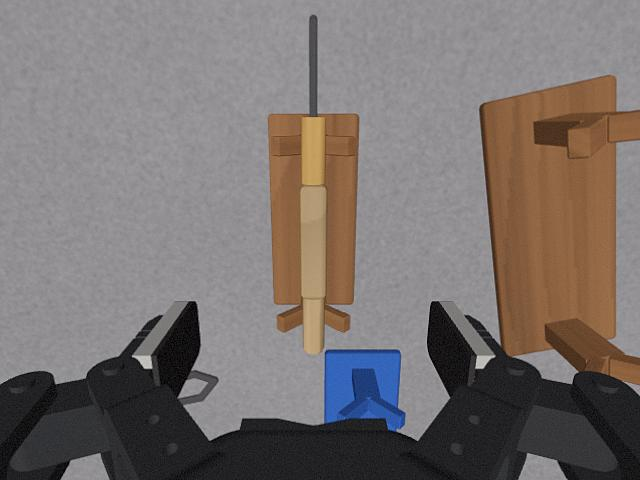

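```bash
python3 - <<'E'
from h import *
import pickle
c,ps=pickle.load(open('w2.pkl','rb'))
W=onz(c,[[314,186],[314,297],[313.5,352],[313.5,117],[313.5,117],[313.5,15]],[73,73,62,62,62,60],ps);print(W); 
d=W[0]-W[1];print(np.degrees(np.arctan2(d[1],d[0])))
d=W[3]-W[2];print(np.degrees(np.arctan2(d[1],d[0])))
b=onz(c,[[269,114],[358,114],[354,304],[275,304]],10,ps); print('base',b.mean(0)); d=b[0]-b[3]+b[1]-b[2];print(np.degrees(np.arctan2(d[1],d[0])))
o=(W[0]+W[1])/2; print(o)
# tool coords
p,R,s=pose(); print(p,heading(R),s['wrist_force']); print(R.T@(o-p))
np.save('grip0.npy',o)
print(row([o[0],o[1],62+154.7],-94.65))
E
```

```text
[[ 553.60268159 -349.01606114   73.        ]
 [ 476.9051885  -342.84281641   73.        ]
 [ 426.75477287 -338.41977999   62.        ]
 [ 595.52368131 -352.06470217   62.        ]
 [ 595.52368131 -352.06470217   62.        ]
 [ 653.19131601 -356.72296336   60.        ]]
-4.601715259950004
-4.622294822996285
base [ 519.6473095  -346.25512292   10.        ]
-4.3062788467804225
[ 515.25393504 -345.92943878   73.        ]
[ 520.93777782 -347.22191003  349.91819401] -94.52924258770236 [-0.11878402  1.03813957  0.99777092]
[-2.21552231e-01  2.76911164e+02 -6.14986666e+00]
[-0.05, 13.32, -0.6, 0.002]
```

Request:
{"api": "step_arm", "payload": {
  "increments": [
    [0, 6, -0.6, 0, 8.5],
    [0, 11, -0.6, 0, 8.5],
    [0, 13.3, -0.6, 0, 8.5],
    [0, 13.3, -0.6, 0, 8.5],
    [0, 13.3, -0.6, 0, 8.5]
  ]
}}

```text
clock: 5.45
eef_pos: [516.1, -346.0, 218.4]
tool_rot: [-1.168, 1.264, -1.267]
wrist_force: [0.5, 0.2, 0.8]
width: 84.9
```

```bash
python3 - <<'E'
from h import *
p,R,s=pose(); print(s['clock'],p,heading(R),s['wrist_force'],s['width'])
c=imaging.read_camera('wrist'); save('w3.png',c['pixels'])
o=np.load('grip0.npy'); print(row([o[0],o[1],62+154.7],-94.63))
E
```

```text
5.45 [ 516.10690626 -346.03167835  218.40115342] -94.43900580819566 [0.53970641 0.20569126 0.79838295] 84.85885833765636
[-0.03, 0.2, -0.08, 0.003]
```

View pics/w3.png

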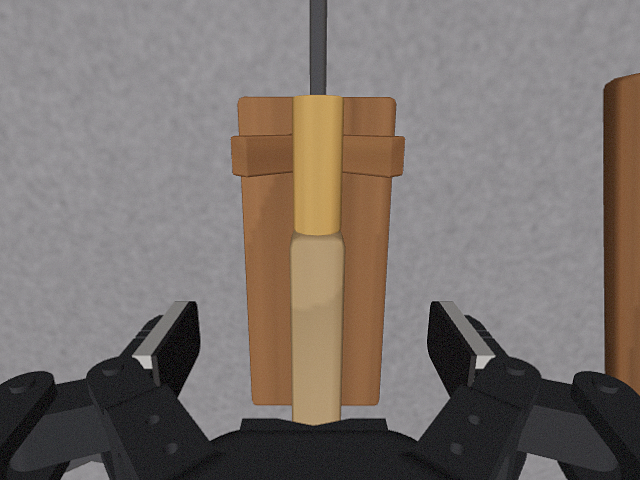

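Request:
{"api": "step_arm", "payload": {
  "increments": [
    [0, 0.2, -0.1, 0, 1.0],
    [0, 0.2, -0.1, 0, 1.0],
    [0, 0.2, -0.1, 0, 1.0],
    [0, 0.2, -0.1, 0, 1.0],
    [0, 0.2, -0.1, 0, 1.0],
    [0, 0.2, -0.1, 0, 1.0]
  ],
  "newtons": 70
}}

```text
clock: 6.25
eef_pos: [515.0, -346.8, 217.0]
tool_rot: [-1.168, 1.263, -1.269]
wrist_force: [-0.3, -1.2, 3.5]
width: 16.7
```

```bash
python3 - <<'E'
from h import *
p,R,s=pose(); print(s['clock'],p,heading(R),s['width'],s['wrist_force']); np.save('grasp.npy',np.r_[p,heading(R)])
E
```

```text
6.25 [ 515.00093032 -346.80816284  217.03438106] -94.48770974042284 16.66564607723268 [-0.25367106 -1.21057152  3.50982147]
```

Request:
{"api": "step_arm", "payload": {
  "increments": [
    [0, -3, 0, 0, 1.0],
    [0, -8, 0, 0, 1.0],
    [0, -13, 0, 0, 1.0],
    [0, -15, 0, 0, 1.0],
    [0, -15, 0, 0, 1.0]
  ]
}}

```text
clock: 6.88
eef_pos: [514.6, -346.5, 367.5]
tool_rot: [-1.167, 1.262, -1.269]
wrist_force: [0.9, 0.1, -1.6]
width: 16.8
```

```bash
python3 - <<'E'
from h import *
p,R,s=pose(); print(s['clock'],p,heading(R),s['width'],s['wrist_force'])
c=imaging.read_camera('wrist'); save('w4.png',c['pixels'])
c=imaging.read_camera('scene'); save('s4.png',cv2.resize(c['pixels'][120:400,120:480],None,fx=2.1,fy=2.1))
E
```

```text
6.875 [ 514.55864858 -346.49645193  367.54059355] -94.4538507217531 16.78310642531568 [ 0.86169599  0.14018912 -1.57942406]
```

View pics/w4.png

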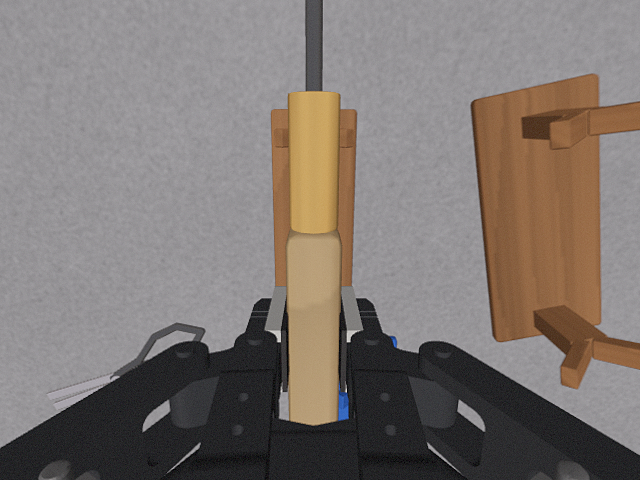

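View pics/s4.png

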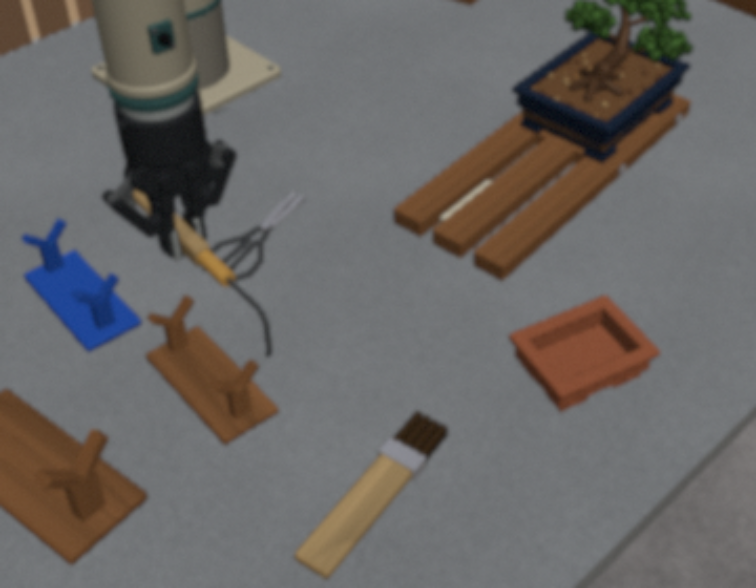

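```bash
cat >> h.py <<'E'
A=np.radians(5.5); NX=np.array([np.cos(A),np.sin(A)]); TY=np.array([-np.sin(A),np.cos(A)])
ORG=510.7*NX-65.7*TY
def st2w(x,y): return ORG+x*NX+y*TY
def w2st(p): d=np.array(p[:2])-ORG; return np.array([d@NX,d@TY])
def tiprow(y,ztip,x=0,hd=5.5,tip=(0,212,140)):
    """row to put tip at stand(x,y),z"""
    a=np.radians(hd); Rt=np.array([[np.cos(a),0,-np.sin(a)],[np.sin(a),0,np.cos(a)],[0,-1,0]])
    w=np.r_[st2w(x,y),ztip]-Rt@np.array(tip,float); return w,row(w,hd)
def tipnow(tip=(0,212,140)):
    p,R,s=pose(); w=R@np.array(tip,float)+p; return np.r_[w2st(w),w[2]]
E
python3 - <<'E'
from h import *
print(tiprow(152,125))
E
```

```text
(array([513.49575542,  -4.50435004, 337.        ]), [-34.02, 2.88, -2.73, -1.745])
```

Request:
{"api": "step_arm", "payload": {
  "increments": [
    [-5, 0.5, -0.4, -0.18, 1.0],
    [-10, 1, -0.8, -0.36, 1.0],
    [-15, 1.5, -1.2, -0.54, 1.0],
    [-20, 2, -1.6, -0.72, 1.0],
    [-25, 2.5, -2.0, -0.9, 1.0],
    [-29, 2.9, -2.3, -1.08, 1.0],
    [-32, 2.9, -2.6, -1.26, 1.0],
    [-34, 2.9, -2.7, -1.44, 1.0]
  ]
}}

```text
clock: 7.98
eef_pos: [512.8, -2.4, 334.8]
tool_rot: [-1.563, 0.159, -0.155]
wrist_force: [-0.2, -0.1, -0.8]
width: 17.1
```

```bash
python3 - <<'E'
from h import *
p,R,s=pose(); print(s['clock'],p,heading(R),s['width'],np.round(s['q'],2))
print(tiprow(152,100))
E
```

```text
7.975 [512.82780884  -2.44028833 334.82223748] -11.475512228205275 17.091783627464597 [-0.31  0.56  0.39  1.98 -0.33  0.67  0.09]
(array([513.49575542,  -4.50435004, 312.        ]), [0.11, 2.28, -0.19, -0.296])
```

Request:
{"api": "step_arm", "payload": {
  "increments": [
    [0.1, 1, -0.2, -0.17, 1.0],
    [0.1, 2.3, -0.2, -0.296, 1.0],
    [0.1, 2.3, -0.2, -0.296, 1.0],
    [0.1, 2.3, -0.2, -0.296, 1.0]
  ]
}}

```text
clock: 8.48
eef_pos: [513.1, -4.7, 311.2]
tool_rot: [-1.567, -0.07, 0.076]
wrist_force: [0.7, 0.7, -1.4]
width: 16.8
```

```bash
python3 - <<'E'
from h import *
import pickle
p,R,s=pose(); print(s['clock'],p,heading(R),tipnow())
for n in('top','wrist','scene'):
    c=imaging.read_camera(n); pickle.dump((c,(p,R)),open(n+'5.pkl','wb'))
    if n=='top': save('t5.png',cv2.resize(c['pixels'][190:320,160:360],None,fx=4,fy=4,interpolation=cv2.INTER_CUBIC))
    elif n=='wrist': save('w5.png',c['pixels'])
    else: save('s5.png',cv2.resize(c['pixels'][120:270,270:470],None,fx=4,fy=4,interpolation=cv2.INTER_CUBIC))
    if n!='wrist': print(proj(c,[np.r_[p]+R@np.array([0,212,140.])]))
print([(round(d['p'],2),np.round(d['pixel']).tolist()) for d in imaging.tip_of('hook_tip',c)][:4])
E
```

```text
8.475 [513.13835559  -4.66445325 311.21944161] 5.348329822917517 [ -0.7584345  152.47292013  99.61593585]
[[219.41807063 264.99680763]]
[[357.23664179 176.30930348]]
[(0.57, [355.0, 177.0])]
```

View pics/w5.png

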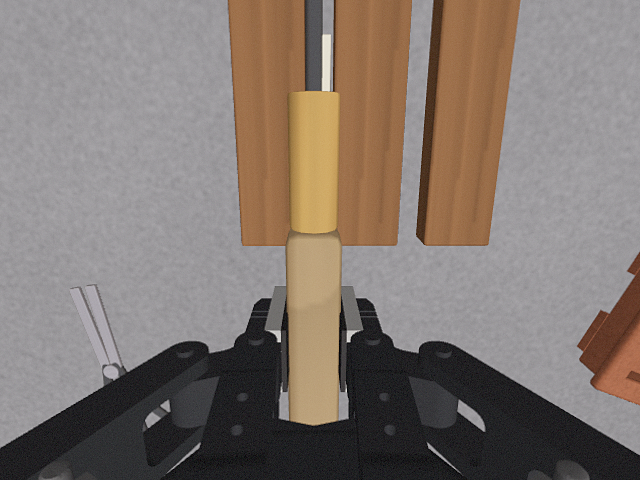

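View pics/t5.png

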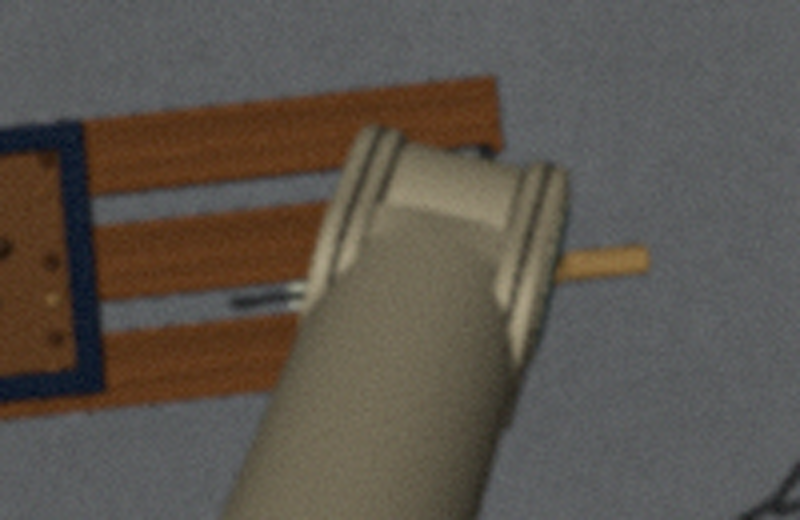

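View pics/s5.png

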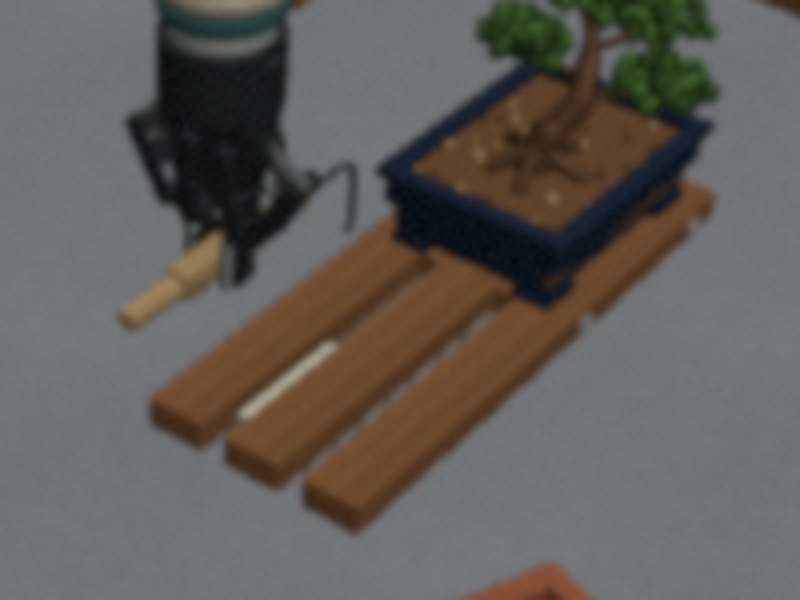

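```bash
python3 - <<'E'
from h import *
import pickle
c,ps=pickle.load(open('wrist5.pkl','rb'))
W=onz(c,[[242,244],[398,244],[228.5,2],[411.5,2],[488.5,244]],25,ps)
for w in W: print(w, w2st(w))
m=(W[0]+W[1])/2; m2=(W[2]+W[3])/2; d=m2-m; print('gap in wrist',w2st(m),w2st(m2),np.degrees(np.arctan2(d[1],d[0])))
print('tool', ps[1].T@(m-ps[0]), ps[1].T@(m2-ps[0]))
# shank edges at row 0..90 relative to tool
print('shank dir',[ps[1].T@(x-ps[0]) for x in onz(c,[[314,2],[314,88]],ps[0][2]-155,ps)])
p,R=ps
c,_=pickle.load(open('top5.pkl','rb'))
print('tip in top: bend end', [w2st(x) for x in onz(c,[[160+232/4,190+302/4]],157,)])
print(pose()[0], tipnow())
E
```

```text
[463.95647554 -16.01332993  25.        ] [-50.4142977    5.29213473]
[570.87658731  -5.93379909  25.        ] [56.9796553   5.07742283]
[450.054515   130.78888718  25.        ] [-50.1818874  152.75094742]
[556.03441037 140.54127506  25.        ] [ 56.24482251 152.30071442]
[ 6.32605359e+02 -1.08340962e-01  2.50000000e+01] [118.98258566   4.95962111]
gap in wrist [3.2826788  5.18477878] [  3.03146756 152.52583092] 95.59768716954831
tool [  4.69878307 286.1844703   -7.48644298] [  4.05754431 286.601734   139.8528371 ]
shank dir [array([  0.39871418, 155.2970526 , 105.40888893]), array([  0.39898408, 155.23282883,  82.60550004])]
tip in top: bend end [array([ -3.10391596, 146.97995536])]
[513.43752322  -4.48365173 312.01554871] [ -0.27492994 152.57493472 100.37906597]
```

```bash
python3 - <<'E'
from h import *
print(tiprow(158,40,x=3.5,hd=5.6))
E
```

```text
(array([516.64776821,   1.82711906, 252.        ]), [0.39, 6.0, 0.58, -0.003])
```

Request:
{"api": "step_arm", "payload": {
  "increments": [
    [0.2, 3, 0.6, 0, 1.0],
    [0.4, 6.0, 0.6, 0, 1.0],
    [0.4, 6.0, 0.6, 0, 1.0],
    [0.4, 6.0, 0.6, 0, 1.0]
  ]
}}

```text
clock: 9.18
eef_pos: [517.1, 1.8, 252.9]
tool_rot: [-1.567, -0.074, 0.075]
wrist_force: [0.3, 1.4, -0.7]
width: 16.9
```

```bash
python3 - <<'E'
from h import *
import pickle
p,R,s=pose(); print(s['clock'],p,heading(R),tipnow())
for n in('top','scene'):
    c=imaging.read_camera(n); pickle.dump((c,(p,R)),open(n+'6.pkl','wb'))
    if n=='top': save('t6.png',cv2.resize(c['pixels'][235:295,190:290],None,fx=8,fy=8,interpolation=cv2.INTER_CUBIC))
    else: save('s6.png',cv2.resize(c['pixels'][150:240,300:420],None,fx=6.5,fy=6.5,interpolation=cv2.INTER_CUBIC))
    print(proj(c,[p+R@np.array([0,212,140.])]))
print(tiprow(158,6,x=3.5,hd=5.6))
E
```

```text
9.175 [517.0710412    1.80500472 252.90537558] 5.415102887609405 [  4.24799041 158.43330885  41.23355979]
[[220.47030947 263.41920834]]
[[358.92904286 193.67603525]]
(array([516.64776821,   1.82711906, 218.        ]), [-0.06, 3.53, -0.0, -0.003])
```

View pics/t6.png

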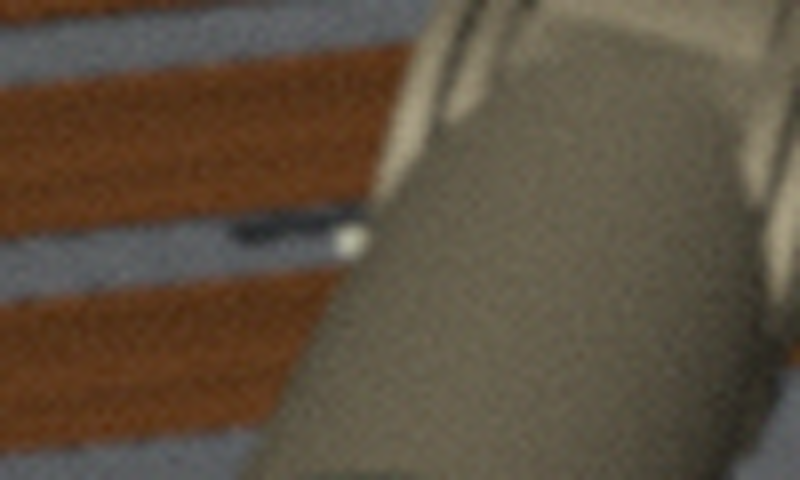

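View pics/s6.png

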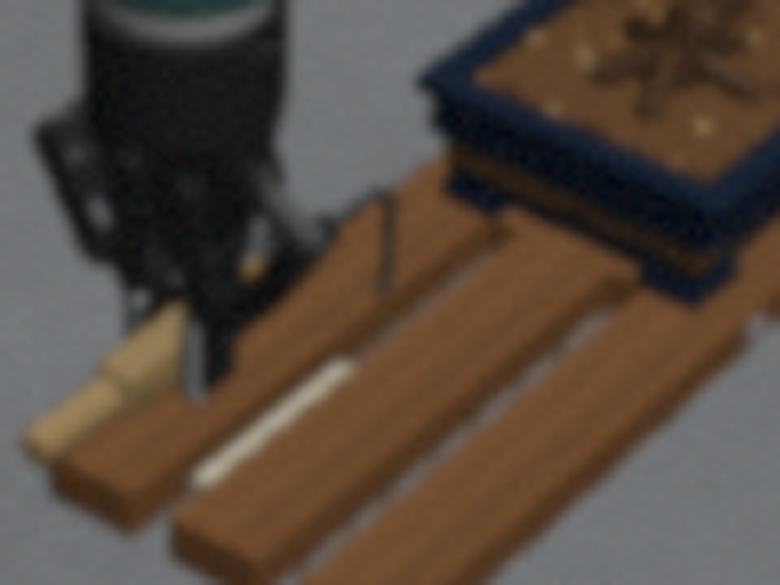

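```bash
python3 - <<'E'
from h import *
import pickle
c,(p,R)=pickle.load(open('top6.pkl','rb'))
B=lambda x,y:[190+x/8,235+y/8]
print('bend',[w2st(x) for x in onz(c,[B(232,235),B(300,226)],99)])
print('gap edges 25 @300', [w2st(x) for x in onz(c,[B(235,210),B(235,278)],25)])
print('stone in',[w2st(x) for x in onz(c,[B(335,245)],13)])
c,(p,R)=pickle.load(open('scene6.pkl','rb'))
S=lambda x,y:[300+x/6.5,150+y/6.5]
print('scene tip',[w2st(x) for x in onz(c,[S(384,293)],40)],'stone in',[w2st(x) for x in onz(c,[S(350,362)],13)])
print('gap edge',[w2st(x) for x in onz(c,[S(385,332),S(362,355)],25)])
E
```

```text
bend [array([  0.73579524, 153.34883889]), array([  1.15803107, 134.3152827 ])]
gap edges 25 @300 [array([ 10.07827313, 162.87022465]), array([ -9.72518778, 164.88581261])]
stone in [array([ -3.02172968, 136.37853711])]
scene tip [array([  7.36676342, 154.95162713])] stone in [array([  4.68456607, 136.85021072])]
gap edge [array([ 12.55384602, 149.90444769]), array([ 14.37720631, 131.20272218])]
```

Request:
{"api": "step_arm", "payload": {
  "increments": [
    [-0.15, 1.2, 0, 0, 1.0],
    [-0.15, 2.4, 0, 0, 1.0],
    [-0.15, 3.5, 0, 0, 1.0],
    [-0.15, 3.5, 0, 0, 1.0],
    [-0.15, 3.5, 0, 0, 1.0]
  ]
}}

```text
clock: 9.9
eef_pos: [515.8, 1.7, 218.1]
tool_rot: [-1.567, -0.074, 0.074]
wrist_force: [0.4, -0.0, -0.8]
width: 16.9
```

```bash
python3 - <<'E'
from h import *
import pickle
p,R,s=pose(); print(s['clock'],p,heading(R),tipnow(),s['wrist_force'])
c=imaging.read_camera('scene')
save('s7.png',cv2.resize(c['pixels'][150:240,300:420],None,fx=6.5,fy=6.5,interpolation=cv2.INTER_CUBIC))
E
```

```text
9.9 [515.77875476   1.6669731  218.12102251] 5.412401180027832 [  3.14909898 158.39944728   6.43589234] [ 0.35851858 -0.0345714  -0.84838736]
```

View pics/s7.png

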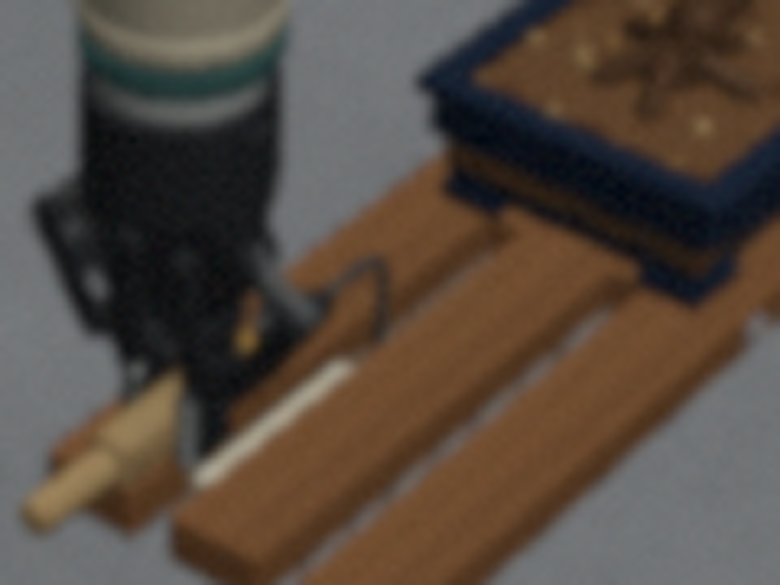

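Request:
{"api": "step_arm", "payload": {
  "increments": [
    [0, 0, -0.8, 0, 1.0],
    [0, 0, -1.6, 0, 1.0],
    [0, 0, -2.4, 0, 1.0],
    [0, 0, -3.2, 0, 1.0],
    [0, 0, -4, 0, 1.0],
    [0, 0, -4, 0, 1.0]
  ]
}}

```text
clock: 10.7
eef_pos: [519.7, -39.2, 218.3]
tool_rot: [-1.568, -0.074, 0.072]
wrist_force: [-0.3, 0.1, -0.8]
width: 17.0
```

```bash
python3 - <<'E'
from h import *
import pickle
p,R,s=pose(); print(s['clock'],p,heading(R),tipnow(),s['wrist_force'],s['width'])
c=imaging.read_camera('scene')
save('s8.png',cv2.resize(c['pixels'][150:240,300:420],None,fx=6.5,fy=6.5,interpolation=cv2.INTER_CUBIC))
print(tiprow(-15,5.5,x=2.5,hd=5.6))
E
```

```text
10.7 [519.69714539 -39.16739761 218.28794355] 5.331522058762132 [  3.48262177 117.2488324    6.51823074] [-0.33362204  0.06389172 -0.7778105 ] 17.00568344257577
(array([ 532.2336872 , -170.47226901,  217.5       ]), [0.02, 0.05, -13.25, -0.004])
```

View pics/s8.png

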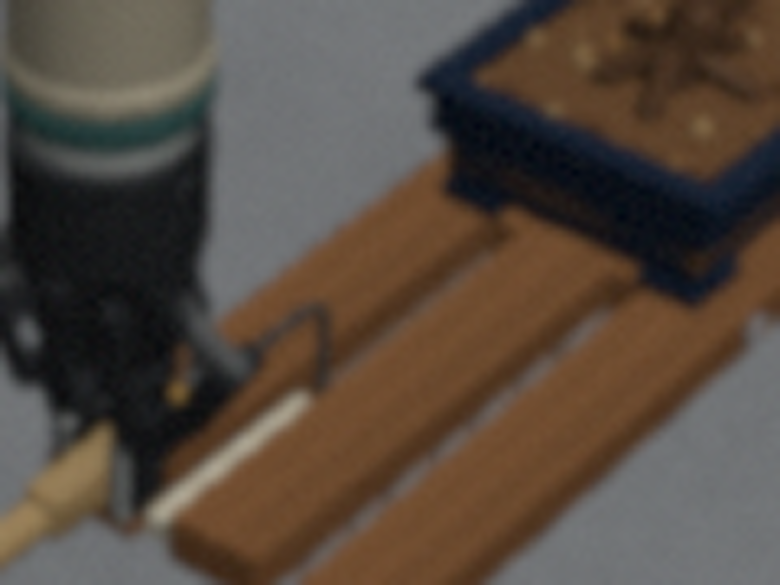

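Request:
{"api": "step_arm", "payload": {
  "increments": [
    [0, 0, -1.8, 0, 1.0],
    [0, 0, -3.6, 0, 1.0],
    [0, 0, -5.4, 0, 1.0],
    [0, 0, -7.2, 0, 1.0],
    [0, 0, -9.0, 0, 1.0],
    [0, 0, -10.8, 0, 1.0],
    [0, 0, -12.4, 0, 1.0],
    [0, 0, -13.5, 0, 1.0]
  ]
}}

```text
clock: 11.75
eef_pos: [532.3, -174.3, 217.9]
tool_rot: [-1.568, -0.074, 0.072]
wrist_force: [0.3, 0.4, -0.3]
width: 16.7
```

```bash
python3 - <<'E'
from h import *
import pickle
p,R,s=pose(); print(s['clock'],p,heading(R),tipnow(),s['wrist_force'],s['width'])
for n in('scene','top'):
    c=imaging.read_camera(n); pickle.dump((c,(p,R)),open(n+'9.pkl','wb'))
    if n=='scene': save('s9.png',cv2.resize(c['pixels'][170:260,280:400],None,fx=6.5,fy=6.5,interpolation=cv2.INTER_CUBIC))
    else: save('t9.png',cv2.resize(c['pixels'][210:310,230:370],None,fx=5.5,fy=5.5,interpolation=cv2.INTER_CUBIC))
E
```

```text
11.75 [ 532.30690142 -174.27160193  217.93742274] 5.330357409834813 [  3.05511347 -18.41419043   6.18603576] [ 0.26703041  0.42780692 -0.25345708] 16.65395950193448
```

View pics/s9.png

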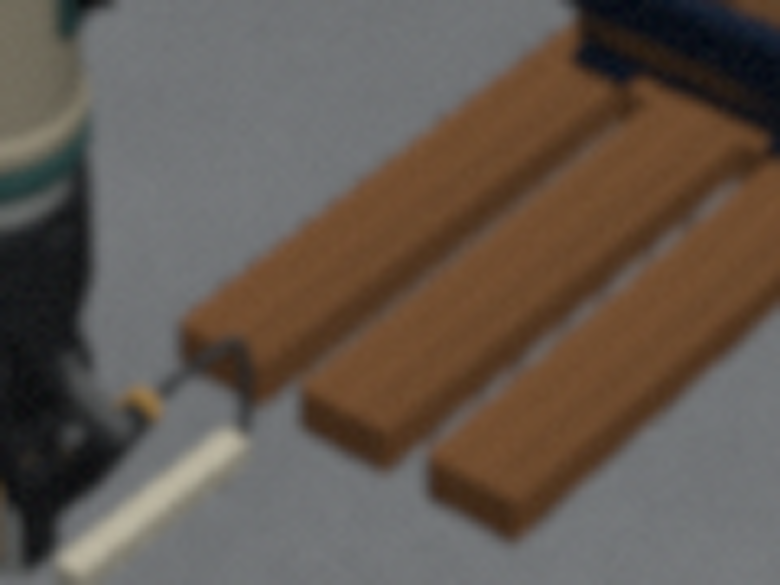

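View pics/t9.png

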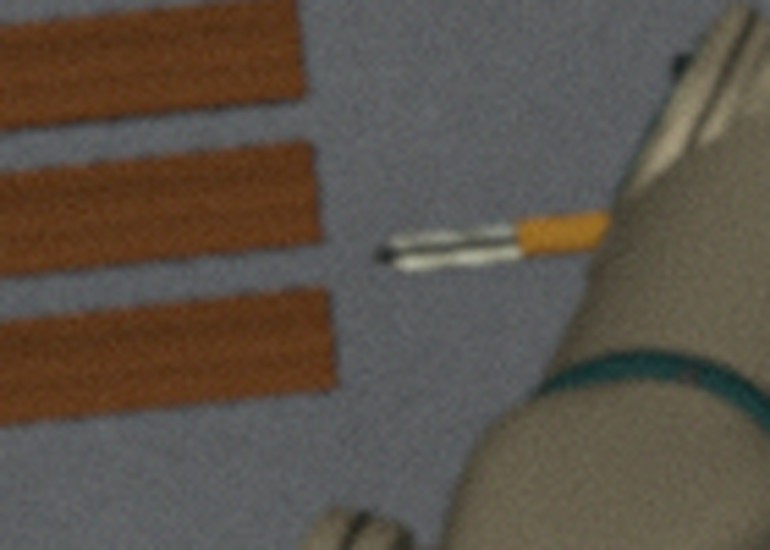

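Request:
{"api": "step_arm", "payload": {
  "increments": [
    [0, 0, 0.8, 0, 1.0],
    [0, -1, 0.8, 0, 1.0],
    [0, -5, 0.8, 0, 1.0],
    [0, -10, 0.8, 0, 1.0],
    [0, -14.5, 0.8, 0, 1.0],
    [0, -14.5, 0.8, 0, 1.0]
  ]
}}

```text
clock: 12.6
eef_pos: [532.5, -166.7, 367.2]
tool_rot: [-1.571, -0.08, 0.066]
wrist_force: [0.1, -0.4, -0.8]
width: 17.3
```

```bash
python3 - <<'E'
from h import *
g=np.load('grasp.npy'); print(g)
p,R,s=pose(); print(s['clock'],p)
print(row([g[0],g[1],365],g[3]))
E
```

```text
[ 515.00093032 -346.80816284  217.03438106  -94.48770974]
12.6 [ 532.49841039 -166.66072025  367.22779207]
[-3.42, 0.22, -17.77, 1.742]
```

Request:
{"api": "step_arm", "payload": {
  "increments": [
    [-0.4, 0.1, -2.5, 0.18, 1.0],
    [-0.9, 0.1, -5, 0.36, 1.0],
    [-1.4, 0.1, -7.5, 0.54, 1.0],
    [-1.9, 0.2, -10, 0.72, 1.0],
    [-2.4, 0.2, -12.5, 0.9, 1.0],
    [-2.9, 0.2, -15, 1.08, 1.0],
    [-3.4, 0.2, -17.8, 1.26, 1.0],
    [-3.4, 0.2, -17.8, 1.44, 1.0]
  ]
}}

```text
clock: 13.6
eef_pos: [513.9, -348.9, 364.4]
tool_rot: [-1.3, 1.043, -1.055]
wrist_force: [0.0, 0.6, -1.1]
width: 17.4
```

```bash
python3 - <<'E'
from h import *
g=np.load('grasp.npy')
p,R,s=pose(); print(s['clock'],p,np.round(s['q'],2))
print(row([g[0],g[1],300],g[3]))
E
```

```text
13.6 [ 513.9367209  -348.90485291  364.38139506] [ 0.17  0.71  0.65  1.66 -0.52  0.94 -0.34]
[-0.2, 6.44, 0.11, 0.293]
```

Request:
{"api": "step_arm", "payload": {
  "increments": [
    [-0.1, 2, 0.1, 0.16, 1.0],
    [-0.2, 6.4, 0.1, 0.293, 1.0],
    [-0.2, 6.4, 0.1, 0.293, 1.0],
    [-0.2, 6.4, 0.1, 0.293, 1.0]
  ]
}}

```text
clock: 14.1
eef_pos: [515.1, -347.0, 301.1]
tool_rot: [-1.169, 1.258, -1.27]
wrist_force: [0.7, 0.2, -0.7]
width: 16.7
```

```bash
python3 - <<'E'
from h import *
import pickle
g=np.load('grasp.npy')
p,R,s=pose(); print(s['clock'],p,heading(R))
print(row([g[0],g[1],217.5],g[3]))
c=imaging.read_camera('wrist'); save('w10.png',c['pixels'])
c=imaging.read_camera('scene'); save('s10.png',cv2.resize(c['pixels'][170:370,120:380],None,fx=3,fy=3,interpolation=cv2.INTER_CUBIC))
E
```

```text
14.1 [ 515.14010707 -346.98619166  301.07434774] -94.33759840366618
[-0.03, 8.36, -0.08, 0.003]
```

View pics/w10.png

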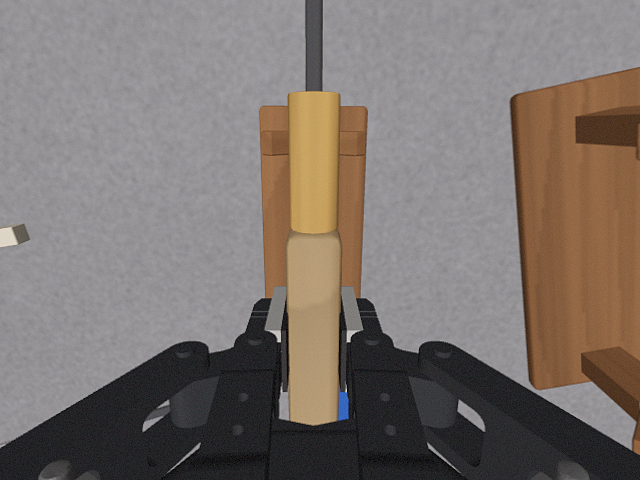

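View pics/s10.png

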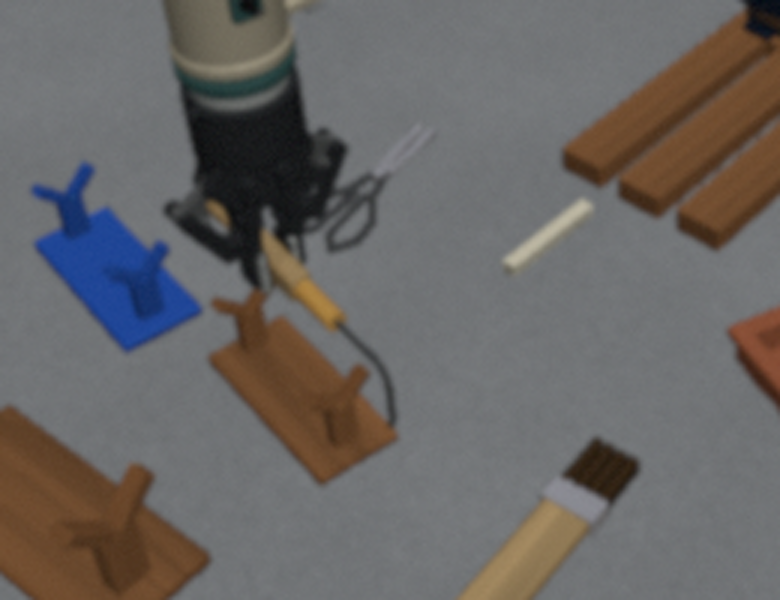

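Aligned above the cradle, and the stone lies clear of the rails. Lowering.

Request:
{"api": "step_arm", "payload": {
  "increments": [
    [0, 4, -0.1, 0, 1.0],
    [0, 6.5, -0.1, 0, 1.0],
    [0, 7.7, -0.1, 0, 1.0],
    [0, 8.4, -0.1, 0, 1.0],
    [0, 8.4, -0.1, 0, 1.0]
  ]
}}

```text
clock: 14.82
eef_pos: [515.4, -347.8, 219.0]
tool_rot: [-1.166, 1.256, -1.273]
wrist_force: [0.8, -0.5, 0.2]
width: 17.1
```

```bash
python3 - <<'E'
from h import *
g=np.load('grasp.npy')
p,R,s=pose(); print(s['clock'],p,heading(R),s['wrist_force'],s['width'])
print(row([g[0],g[1],217],g[3]))
c=imaging.read_camera('scene'); save('s11.png',cv2.resize(c['pixels'][230:350,160:320],None,fx=5,fy=5,interpolation=cv2.INTER_CUBIC))
E
```

```text
14.825 [ 515.42198395 -347.81605759  218.97976216] -94.38688661888312 [ 0.81782272 -0.52703019  0.17065186] 17.0964926700217
[-0.1, 0.2, -0.05, 0.002]
```

View pics/s11.png

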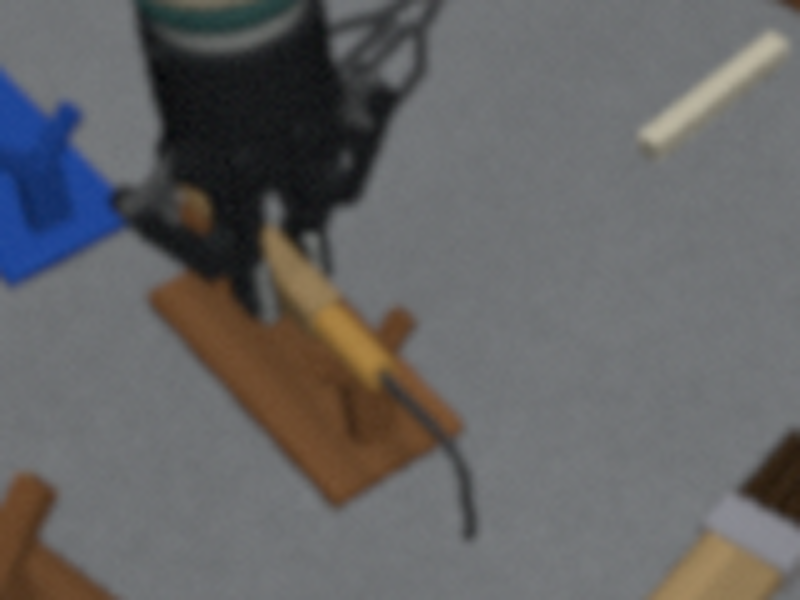

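Request:
{"api": "step_arm", "payload": {
  "increments": [
    [-0.1, 0.2, 0, 0, 1.0],
    [-0.1, 0.2, 0, 0, 1.0],
    [-0.1, 0.2, 0, 0, 1.0]
  ]
}}

```text
clock: 15.25
eef_pos: [515.7, -346.9, 217.6]
tool_rot: [-1.166, 1.255, -1.274]
wrist_force: [-0.1, 1.9, 5.2]
width: 17.0
```

Request:
{"api": "step_arm", "payload": {
  "increments": [
    [0, 0, 0, 0, 2.4],
    [0, 0, 0, 0, 4],
    [0, 0, 0, 0, 6],
    [0, 0, 0, 0, 8.5],
    [0, 0, 0, 0, 8.5],
    [0, 0, 0, 0, 8.5],
    [0, 0, 0, 0, 8.5]
  ]
}}

```text
clock: 16.12
eef_pos: [515.7, -346.9, 217.6]
tool_rot: [-1.166, 1.255, -1.274]
wrist_force: [0.7, 0.7, -0.0]
width: 85.3
```

```bash
python3 - <<'E'
from h import *
p,R,s=pose(); print(s['clock'],p,heading(R),s['wrist_force'],s['width'])
c=imaging.read_camera('wrist'); save('w12.png',c['pixels'])
E
```

```text
16.125 [ 515.70793314 -346.89426437  217.56833829] -94.37897415255553 [ 0.72978903  0.71036964 -0.00373209] 85.3210018628506
```

View pics/w12.png

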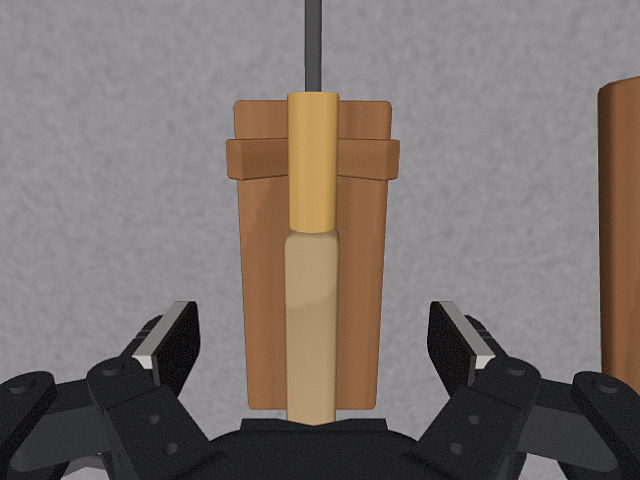

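Released, centred in the notch. Raising and checking.

Request:
{"api": "step_arm", "payload": {
  "increments": [
    [0, -4, 0, 0, 8.5],
    [0, -9, 0, 0, 8.5],
    [0, -14, 0, 0, 8.5],
    [0, -14, 0, 0, 8.5],
    [0, -14, 0, 0, 8.5]
  ]
}}

```text
clock: 16.8
eef_pos: [514.0, -345.8, 357.2]
tool_rot: [-1.166, 1.255, -1.273]
wrist_force: [0.4, 0.2, -0.2]
width: 85.3
```

```bash
python3 m.py; python3 - <<'E'
from h import *
c=imaging.read_camera('top'); save('t13.png',c['pixels'])
c=imaging.read_camera('scene'); save('s13.png',cv2.resize(c['pixels'][150:370,120:440],None,fx=2.5,fy=2.5,interpolation=cv2.INTER_CUBIC))
print(pose()[2]['wrist_force'])
E
```

```text
16.8 -94.36533327993979 [ 514.00177868 -345.82459376  357.20075825]
[ 513.89336443 -345.69416581  356.45889285]
[ 274   12   81  331 8259]
((542.4069213867188, -347.744384765625), (52.53535842895508, 222.58314514160156), 85.44879913330078) -4.6843576 69.72214362212975
[ 0.28161238  0.05951356 -0.13306355]
```

View pics/w2.png

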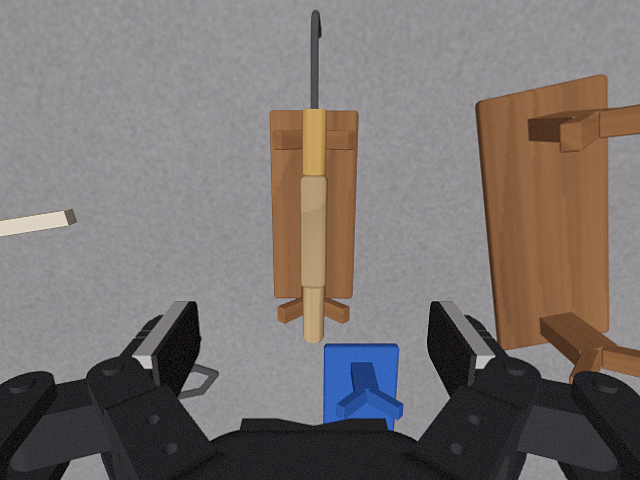

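View pics/t13.png

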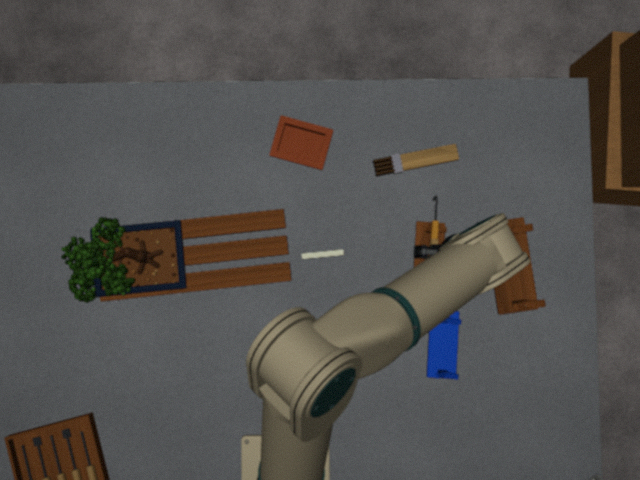

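View pics/s13.png

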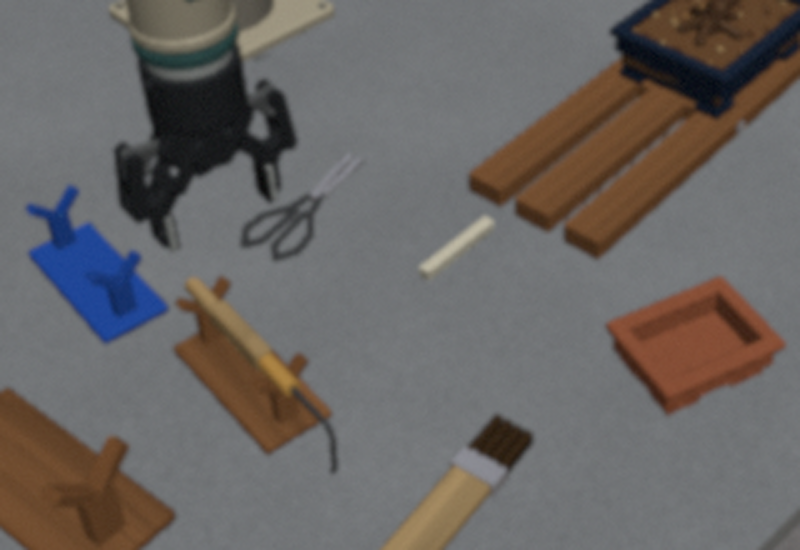

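```bash
python3 -c "
from h import *
s=telemetry.get_state();print(s['clock'],max(abs(np.array(s['joint_velocities']))))
workorder.sign_off()"
```

```text
16.95 0.005218490660326215
the job is handed in; nothing more can be done
```

I drew the stone out of the gap with the root hook, laid the hook back in the small brown cradle, and handed the job in at about 17 s. I got no verdict back.

**Stone:** in the last pictures it lies flat on the bench, its inner end about 25 mm (estimated by eye) outside the rails' open ends. When drawn out it was in line with the gap.

**Root hook:** it rests in both notches, hook hanging down and at the same end as before. The handle's top measured 69.7 mm against 69.8 mm at the start. Its heading measured −4.7° against −4.4°. It may be rolled a few degrees, since in the last wrist picture the hook's tip shows slightly to one side of the shank.

**Other things:** the potted tree, shears, brush and empty pot look unmoved in the last top and scene pictures. I compared them by eye only, without measuring. The gripper was open, clear and still when I handed in.

**A disagreement:** the top and wrist cameras placed the stand's mouth about 3 to 5 mm apart. I shifted the hook by its offset from the gap, on which the two pictures agreed to about 1 mm, and it went down between the rails without touching them. I did not see the contact force on the stone directly (wrist force stayed within its roughly 1 N noise). The stone moved with the hook along the gap.

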